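# Shut the fittings case and fold its three rim clips home

## Task

Swing the lid of the blue fittings case down shut onto its rim, and only then fold the three yellow clips on the lid's rim down against the case walls, one by one, pressing each until it is fully home against its stop. Press gently, as the clips crack if forced (keep under 35 N), and leave everything else on the bench where it is.

Things in the scene. Friction and masses are not known exactly. Their poses are not given: they have to be found in the camera images.
- base_plate: Steel plate 170 x 210 x 6 mm screwed to the bench; origin: centre of its underside. x axis from the front clip to the rear lid hinge, y to the left clip, z up. The blue case (132 x 172, 85 tall) is bolted square on top of it, firmly, through slots: the case's centre lies up to 5 mm off the plate's centre in x and in y, different each time (the case itself is not measured).
- lid (a joint): Grey lid, a flat 8 mm slab 140 (x) x 180 (y); shut, it is centred on the case, z 91 to 99; hinge line along y at its rear edge (70 mm behind the case's centre, z = 91). Angle in rad: 0 = shut flat on the rim, grows as its front edge rises; starts 0.3 to 0.75. A stiff hinge: stays where left, takes about 5 N down 85 mm ahead of the hinge line, then stops hard.
- clip_front (a joint): Angle (rad) of the front (-x) yellow clip to the lid: 0 = outward and 30 deg up, 0.52 outward, 2.094 straight down (home, hard stop). Starts 0-0.45. Plate 46 wide, 5 thick, ends 40 mm from its pin; with the lid shut the pin is 76 mm out from the case's centre, z = 95, mid-side. Tight hinge: about 4 N square to the flap 30 mm from the pin turns it; stays where left. Cracks above 35 N.
- clip_left (a joint): Angle (rad) of the left (+y) yellow clip to the lid: 0 = outward and 30 deg up, 0.52 outward, 2.094 straight down (home, hard stop). Starts 0-0.45. Plate 46 wide, 5 thick, ends 40 mm from its pin; with the lid shut the pin is 96 mm out from the case's centre, z = 95, mid-side. Tight hinge: about 4 N square to the flap 30 mm from the pin turns it; stays where left. Cracks above 35 N.
- clip_right (a joint): Angle (rad) of the right (-y) yellow clip to the lid: 0 = outward and 30 deg up, 0.52 outward, 2.094 straight down (home, hard stop). Starts 0-0.45. Plate 46 wide, 5 thick, ends 40 mm from its pin; with the lid shut the pin is 96 mm out from the case's centre, z = 95, mid-side. Tight hinge: about 4 N square to the flap 30 mm from the pin turns it; stays where left. Cracks above 35 N.
- red_bin: Bystander: red open parts bin, 100 x 140 x 60 mm. Origin at the centre of its underside. Leave where it is.
- spray_can: Bystander: yellow-banded spray can, 60 across, 170 tall mm. Origin at the centre of its underside. Leave where it is.
- screwdriver: Bystander: screwdriver lying on the bench, 150 to 220 mm. Origin at the underside, near its middle. Leave where it is.
- wrench: Bystander: steel wrench lying on the bench, 150 to 220 mm. Origin at the underside, near its middle. Leave where it is.
- spool: Bystander: black spool, 80 across, 50 tall mm. Origin at the centre of its underside. Leave where it is.
- mug: Bystander: white mug, 80 across, 90 tall mm. Origin at the centre of its underside. Leave where it is.
- elbow: Bystander: brass pipe elbow standing beside the case on its left, 38 tall mm. Origin at the centre of its underside. Leave where it is.
- coupling: Bystander: copper coupling standing beside the case on its right, 36 tall mm. Origin at the centre of its underside. Leave where it is.

How it is judged:
By the outcome, as a careful person would: the job done as asked, in the order asked, and still so for the second after the job is handed in, with the robot touching nothing.
It also fails if it takes over 61 s, if anything falls off the work surface, if the arm or the gripper's body presses on something with over 40 N, if the wrist force passes 120 N, or if a joint passes its speed limit or range.

## Robot

A 7-joint arm with a two-finger parallel gripper is mounted at the origin on the work surface. World frame = base frame: x ahead of the robot, y to its left, z up, the work surface at z = 0. Lengths are in m, angles in rad, forces in N, time in s.
With the tool pointing down it reaches from about 0.35 to 0.775 m from the base axis. Payload 3.1 kg.
Tool frame: the origin (TCP) lies midway between the tips of the shut fingers; the grasp point (between the pads) lies behind it (manip.grip_depth is the x of the grasp point in the tool frame, in m); x points along the fingers, y is the direction in which the jaws open and shut, and the axes are right-handed (so a half turn about x gives the same grasp; the last joint's range is limited). The gripper opens to 85 mm and grips with 20 to 120 N. Pads are 22 mm wide; open, the fingers measure 114 mm over their backs; the gripper's body (76 mm by 85 mm) begins 54 mm behind the grasp point. The pads swing forward as they close: fully open they stand 13 mm farther back than shut.
Start: joints at [1.162, 0.311, 0.014, 1.512, -0.004, 1.319, -0.027], TCP at [0.197, -0.513, 0.231] pointing down, gripper open.
Joint ranges: [-2.7, 2.7], [-0.3, 1.91], [-1.27, 1.3], [0.12, 2.57], [-1.44, 4.58], [0.2, 2.03], [-3.05, 3.05]. Speed limits (rad/s): [2.79, 2.79, 3.14, 3.14, 3.14, 3.14, 3.14].

## Interface

Orientations are given as a 3x3 rotation matrix whose columns are the frame's x, y, z axes.
In Python, from plant import manip gives the robot as it stands.
- The arm moves only by the shell command python3 -m handwheel 'ROWS' [FORCE]. ROWS is JSON, a list of rows, each an object of numbers: "tx", "ty", "tz": the shift along the tool's x, y, z in mm; "wx", "wy", "wz": the turn, a rotation vector about the tool's x, y, z in degrees; "hand": the closure, from -1 (fully open) to 1 (shut), so that 0 is half open. In form: [{"tx": .., "ty": .., "tz": .., "wx": .., "wy": .., "wz": .., "hand": ..}, ...]. A call has 1 to 12 rows; each row is the pose to reach, as a shift and turn from the pose commanded when the call began, along the tool's axes at that moment; what a row does not reach only later rows make up. A row lasts 1/8 s, in which the tool goes at most 62.5 mm and 10.7 degrees, less where a joint would pass 70% of its speed; a pose out of reach is approached as far as the arm can. A call with a gripper value outside its range is refused whole. The fingers move at their own pace and stop on an object; FORCE is the grip in N (left out, the last holds). Time passes only in rows, so rows that repeat a pose let the fingers close. It gives the time, the measured TCP pose, the force and the opening at its end, in the units of the state.
- manip.get_state(): the state, without advancing time (a new reading comes with each control period).
- manip.capture(name): name is "scene" or "top" or "wrist"; returns (picture, depth): 420x560x3 uint8, red, green, blue; 420x560 float32, m along the optical axis (not along the pixel's ray), 0 where there is no reading.
- manip.get_calibration(name): a dict with "vfov" (degrees; the focal length in pixels is half the picture's height over the tangent of half this angle, whatever the lens; pixels are square), "cx", "cy" (the principal point, pixels), "dist_coeffs" ([k1, k2, p1, p2, k3] as OpenCV has them; the pictures are not rectified), "rvec" (rotation vector, rad) and "tvec" (3), from world to camera coordinates, as OpenCV has them. Camera axes: x right, y down, z forward; pixel columns grow to the right and rows downward; lengths in m; the calibration is good to about 2 mm. A picture is of the moment at which its call begins: read the wrist's pose just before it. get_calibration takes no time and is no camera call; for the wrist camera it gives the pose at the moment of the call.
- manip.hand_in(): hands the job in, once; it reports no verdict.
Trained networks look in the newest picture that a camera, given by its name, has taken for a name from the list of things; names that differ only in an ending like _2 or _b are one class to them, and where a whole thing is asked for, a point or a joint stands for the part that bears it (a point fixed in the world has none). Each returns a list of dicts, best first, with "p" (0 to 1); they miss things now and then, are a little off and sometimes report something else, mostly with a low value. They report only what shows in the picture. A call takes as long as a camera call.
- manip.outline_of(camera, name): "pixels" (420x560 bool, what is visible of it) and "pixel" ([row, column] in pixels, amid what is visible of it).
The state is a dict: "time_s": time; "q": joint angles; "qd": joint speeds; "tau": joint torques, N m; "ee_pos": TCP position; "tcp_rot": TCP orientation; "wrist_force": force on the tool from outside, world axes, zero at the start; "wrist_torque": the same for the moment, N m; "width": finger opening in m.
Only numpy, scipy, OpenCV 4.12 (cv2) and the standard library are available. Lean on these libraries where they do the work, as an engineer would, in place of code of your own. Each camera call takes 0.05 s, during which the arm holds its last target.

## Working session

There is one attempt and no reset: what is moved stays moved. The work goes in short steps, Python scripts to look and compute and a shell command to move; the robot and the scene stay as the last step left them, time stands still between calls to the robot, and variables do not carry over. Pictures are saved under pics/ and viewed, and the job is handed in when it is done.

```bash
ls; mkdir -p pics
cat > h.py <<'E'
import numpy as np, cv2
from plant import manip
def cal(n):
    c=manip.get_calibration(n); f=210/np.tan(np.radians(c['vfov'])/2)
    K=np.array([[f,0,c['cx']],[0,f,c['cy']],[0,0,1]]); R=cv2.Rodrigues(np.array(c['rvec'],float))[0]
    return K,np.array(c['dist_coeffs'],float),R,np.array(c['tvec'],float).ravel()
def cloud(n,depth,c=None):
    K,d,R,t=c or cal(n)
    u,v=np.meshgrid(np.arange(560),np.arange(420))
    p=cv2.undistortPoints(np.stack([u,v],-1).reshape(-1,1,2).astype(np.float64),K,d).reshape(420,560,2)
    P=np.dstack([p,np.ones((420,560))])*depth[...,None]
    return (P-t)@R   # R^T(P-t)
def proj(n,X,c=None):
    K,d,R,t=c or cal(n)
    return cv2.projectPoints(np.array(X,float).reshape(-1,1,3),cv2.Rodrigues(R)[0],t,K,d)[0].reshape(-1,2)
E
python3 - <<'E'
from h import *
for n in ("scene","top"):
    c=cal(n); p,d=manip.capture(n)
    cv2.imwrite(f"pics/{n}0.png",p[...,::-1]); np.savez(f"{n}0.npz",p=p,d=d)
    print(n,-c[2].T@c[3],c[0][0,0])
    for o in ["base_plate","lid","clip_front","clip_left","clip_right"]:
        W=cloud(n,d)
        for r in manip.outline_of(n,o)[:2]:
            m=r['pixels']&(d>0)
            print(o,round(r['p'],2),r['pixel'],m.sum(),np.round(np.median(W[m],0),3) if m.any() else '')
s=manip.get_state(); print(s['time_s'],s['ee_pos'],s['tcp_rot'],s['wrist_force'],s['width'],manip.grip_depth)
E
```

```text
pics
scene [1.05049081 0.57944953 0.8212447 ] 417.43697411743904
base_plate 0.74 [259.9, 257.8] 1024 [0.633 0.046 0.006]
base_plate 0.64 [322.3, 448.5] 624 [0.427 0.439 0.007]
lid 0.63 [203.6, 269.4] 4162 [ 0.579 -0.016  0.138]
clip_front 0.79 [176.7, 289.7] 275 [ 0.507 -0.018  0.189]
clip_front 0.62 [191.6, 237.3] 133 [ 0.539 -0.236  0.018]
clip_left 0.66 [230.3, 289.4] 276 [0.597 0.086 0.137]
clip_right 0.82 [177.6, 245.3] 211 [ 0.565 -0.137  0.136]
top [ 0.32187129 -0.01766736  1.45288557] 430.358080125215
base_plate 0.96 [226.9, 268.1] 422 [ 0.5   -0.004  0.007]
lid 0.94 [191.7, 273.0] 2456 [ 0.576 -0.025  0.142]
clip_front 0.58 [217.9, 273.8] 113 [ 0.506 -0.022  0.194]
clip_left 0.71 [190.6, 241.7] 159 [0.598 0.087 0.138]
clip_left 0.29 [155.6, 356.5] 519 [ 0.709 -0.292  0.153]
clip_right 0.6 [201.2, 309.3] 167 [ 0.567 -0.14   0.139]
0.6 [ 0.19730545 -0.51342339  0.23133876] [[ 7.05397994e-05  3.58713622e-01 -9.33447659e-01]
 [-7.62513039e-05 -9.33447657e-01 -3.58713627e-01]
 [-9.99999995e-01  9.64801884e-05 -3.84928290e-05]] [-0.33666547  0.05836712 -0.5450877 ] 0.08582285659991878 -0.0187
```

View pics/scene0.png

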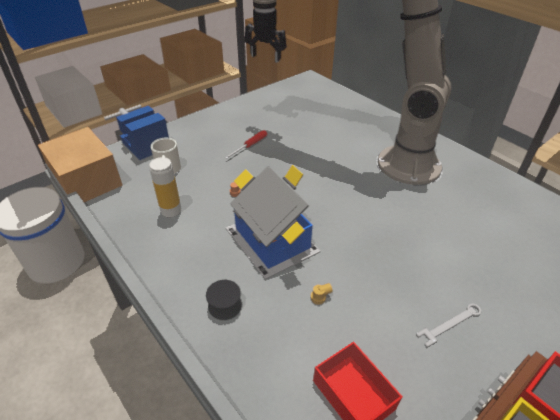

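View pics/top0.png

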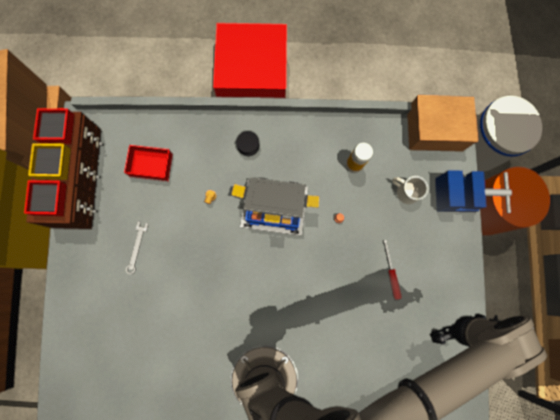

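```bash
cat > fit.py <<'E'
from h import *
from scipy.optimize import least_squares
def lidpts(n,d,c=None):
    r=manip.outline_of(n,"lid")[0]; m=cv2.erode((r['pixels']&(d>0)).astype(np.uint8),np.ones((3,3)))>0
    return r['pixels'],cloud(n,d,c)[m]
E
python3 - <<'E'
from fit import *
A=[]
for n in ("scene","top"):
    z=np.load(f"{n}0.npz"); m,P=lidpts(n,z['d'])
    for i in range(4):
        c=P.mean(0); u,s,vt=np.linalg.svd(P-c,full_matrices=False); nn=vt[2]*np.sign(vt[2][2]); e=(P-c)@nn
        P=P[np.abs(e)<max(2*np.std(e),.002)]
    print(n,len(P),'normal',nn.round(3),'tilt',np.arccos(nn[2]).round(3),'yawdir',np.degrees(np.arctan2(-nn[1],-nn[0])).round(1),'sd',e.std())
    # in-plane rectangle
    yaw=np.arctan2(-nn[1],-nn[0])+np.pi  # tilt: normal leans toward +x(rear) as front rises
    h=np.array([nn[0],nn[1],0]);h/=np.linalg.norm(h); yv=np.array([-h[1],h[0],0]); xv=np.cross(yv,nn)
    a=(P-c)@xv; b=(P-c)@yv
    print('ext x',np.percentile(a,[.5,99.5]).round(4),'y',np.percentile(b,[.5,99.5]).round(4),'c',c.round(4))
    q=np.array([[x,y] for x,y in zip(a,b)],np.float32); print(cv2.minAreaRect(q*1000), 'hdir',h.round(3))
E
```

```text
scene 3245 normal [ 0.535 -0.07   0.842] tilt 0.57 yawdir 172.5 sd 0.0017116510487357366
ext x [-0.0868  0.072 ] y [-0.1352  0.1197] c [ 0.5812 -0.0178  0.1379]
((-9.573471069335938, -8.64178466796875), (264.5115661621094, 168.44949340820312), 88.45923614501953) hdir [ 0.992 -0.13   0.   ]
top 1901 normal [ 0.534 -0.067  0.843] tilt 0.568 yawdir 172.8 sd 0.0019710632869731214
ext x [-0.0831  0.0748] y [-0.1269  0.1273] c [ 0.5774 -0.0282  0.1413]
((4.5047607421875, -0.3701934814453125), (209.9690399169922, 204.36195373535156), 44.299171447753906) hdir [ 0.992 -0.125  0.   ]
```

Run:
```python
from fit import *
for n in ("scene","top"):
    z=np.load(f"{n}0.npz"); m,_=lidpts(n,z['d']); hsv=cv2.cvtColor(z['p'],cv2.COLOR_RGB2HSV)
    m&=(hsv[...,1]<90)
    P=cloud(n,z['d'])[m&(z['d']>0)]
    nn=np.array([.5345,-.0685,.8425]);nn/=np.linalg.norm(nn); h=np.array([nn[0],nn[1],0]);h/=np.linalg.norm(h); yv=np.array([-h[1],h[0],0]); xv=np.cross(yv,nn)
    c=np.median(P,0); P=P[np.abs((P-c)@nn)<.006]; a=(P-c)@xv;b=(P-c)@yv
    ea=np.percentile(a,[1,99]);eb=np.percentile(b,[1,99]);print(n,ea,eb,len(P))
    cen=c+xv*ea.mean()+yv*eb.mean()
    print('top centre',cen.round(4),'hinge(z?)',(cen-nn*.008+xv*.07).round(4),(cen-nn*.008+xv*.07-h*.07).round(4), 'xv',xv.round(3))
K,d,R,t=cal("wrist"); s=manip.get_state(); T=np.array(s['tcp_rot'])
print('cam in tool',T.T@(-R.T@t-s['ee_pos'])); print('cam axes in tool (cols)\n',(T.T@R.T).round(3),K[0,0])
```

```text
scene [-0.07300304  0.07251567] [-0.10401569  0.08484424] 3385
top centre [ 0.5802 -0.0274  0.1365] hinge(z?) [ 0.6344 -0.0344  0.0921] [ 0.565  -0.0255  0.0921] xv [ 0.836 -0.107 -0.539]
top [-0.06569768  0.076977  ] [-0.09221947  0.08936955] 1964
top centre [ 0.5824 -0.0295  0.1379] hinge(z?) [ 0.6366 -0.0364  0.0934] [ 0.5672 -0.0275  0.0934] xv [ 0.836 -0.107 -0.539]
cam in tool [-0.14236289  0.00093931 -0.07417844]
cam axes in tool (cols)
 [[ 0.    -0.291  0.957]
 [ 1.    -0.    -0.   ]
 [ 0.     0.957  0.291]] 296.8338960988966
```

```bash
python3 -m handwheel '[{"tx":-60,"hand":1},{"tx":-119,"ty":-36,"tz":-52,"wx":-10,"hand":1},{"tx":-119,"ty":-72,"tz":-103,"wx":-20,"hand":1},{"tx":-119,"ty":-108,"tz":-155,"wx":-30,"hand":1},{"tx":-119,"ty":-144,"tz":-207,"wx":-40,"hand":1},{"tx":-119,"ty":-180,"tz":-258,"wx":-50,"hand":1},{"tx":-119,"ty":-216,"tz":-310,"wx":-60,"hand":1},{"tx":-119,"ty":-252,"tz":-361,"wx":-61.7,"hand":1},{"tx":-119,"ty":-288,"tz":-413,"wx":-61.7,"hand":1},{"tx":-119,"ty":-324,"tz":-465,"wx":-61.7,"hand":1},{"tx":-119,"ty":-361,"tz":-517,"wx":-61.7,"hand":1},{"tx":-119,"ty":-361,"tz":-517,"wx":-61.7,"hand":1}]' 40
cat > look.py <<'E'
import sys
from h import *
n=sys.argv[1];tag=sys.argv[2]
c=cal(n);p,d=manip.capture(n); cv2.imwrite(f"pics/{tag}.png",p[...,::-1]); np.savez(f"{tag}.npz",p=p,d=d,K=c[0],D=c[1],R=c[2],t=c[3])
s=manip.get_state();print(s['time_s'],s['ee_pos'],np.round(s['wrist_force'],1),s['width'],np.round(s['q'],2))
E
python3 look.py wrist w1
```

```text
0.85 [ 0.19730148 -0.51344058  0.23137639] [0.5 0.4 0.5] 0.08573726728126779 [ 1.16  0.31  0.01  1.51 -0.    1.32 -0.03]schema error: expected keys tx, ty, tz, wx, wy, wz, hand
```

```bash
python3 -m handwheel '[{"tx":-60,"ty":0,"tz":0,"wx":0,"wy":0,"wz":0,"hand":1},{"tx":-119,"ty":-36,"tz":-52,"wx":-10,"wy":0,"wz":0,"hand":1},{"tx":-119,"ty":-72,"tz":-103,"wx":-20,"wy":0,"wz":0,"hand":1},{"tx":-119,"ty":-108,"tz":-155,"wx":-30,"wy":0,"wz":0,"hand":1},{"tx":-119,"ty":-144,"tz":-207,"wx":-40,"wy":0,"wz":0,"hand":1},{"tx":-119,"ty":-180,"tz":-258,"wx":-50,"wy":0,"wz":0,"hand":1},{"tx":-119,"ty":-216,"tz":-310,"wx":-60,"wy":0,"wz":0,"hand":1},{"tx":-119,"ty":-252,"tz":-361,"wx":-61.7,"wy":0,"wz":0,"hand":1},{"tx":-119,"ty":-288,"tz":-413,"wx":-61.7,"wy":0,"wz":0,"hand":1},{"tx":-119,"ty":-324,"tz":-465,"wx":-61.7,"wy":0,"wz":0,"hand":1},{"tx":-119,"ty":-361,"tz":-517,"wx":-61.7,"wy":0,"wz":0,"hand":1},{"tx":-119,"ty":-361,"tz":-517,"wx":-61.7,"wy":0,"wz":0,"hand":1}]' 40
python3 look.py wrist w1
```

```text
time_s: 2.35
ee_pos: [0.5513, 0.014, 0.3499]
tcp_rot: [[-0.0, 0.993, -0.12], [0.003, -0.12, -0.993], [-1.0, -0.001, -0.003]]
wrist_force: [-1.1, -0.6, 0.6]
width: -0.0001
2.4 [0.55204872 0.01593404 0.34952032] [2.1 3.2 0.2] -0.0001119050625920823 [ 0.34  0.33 -0.57  1.24  0.17  1.61 -0.31]
```

View pics/w1.png

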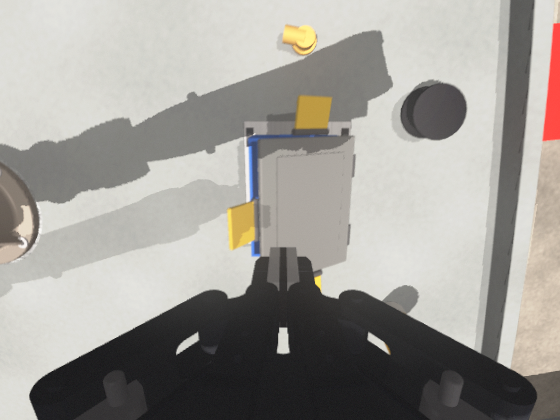

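```bash
python3 - <<'E'
from fit import *
z=np.load("w1.npz"); c=(z['K'],z['D'],z['R'],z['t'])
W=cloud("wrist",z['d'],c); d=z['d']; p=z['p']
print('bench z',np.median(W[20:60,60:200,2]), 'noise',W[20:60,60:200,2].std())
Q=W[150:240,285:345].reshape(-1,3)
for i in range(5):
    m=Q.mean(0);vt=np.linalg.svd(Q-m,full_matrices=False)[2];nn=vt[2]*np.sign(vt[2][2]);e=(Q-m)@nn;Q=Q[abs(e)<max(2*e.std(),.001)]
h=np.array([nn[0],nn[1],0]);h/=np.linalg.norm(h);print('tilt',np.arccos(nn[2]),'yaw',np.degrees(np.arctan2(h[1],h[0])),'sd',e.std())
for yaw in [np.arctan2(h[1],h[0])]:
  yv=np.array([-np.sin(yaw),np.cos(yaw),0]);xv=np.cross(yv,nn)
  E=(W-m)@nn; a=(W-m)@xv; b=(W-m)@yv
  hsv=cv2.cvtColor(p,cv2.COLOR_RGB2HSV); g=(abs(E)<.005)&(hsv[...,1]<60)&(d>0)&(np.arange(420)[:,None]<265)
  g=cv2.morphologyEx(g.astype(np.uint8),cv2.MORPH_OPEN,np.ones((5,5)))>0
  ea=np.percentile(a[g],[.5,99.5]);print('x ext',ea,ea[1]-ea[0],'b max',np.percentile(b[g],[99,99.7]))
  # edge angle from left edge pixels / front edges
  for lo,hi in [(-.05,-.03),(-.03,-.01),(-.01,.01),(.01,.03),(.03,.05)]:
    s=g&(a>lo)&(a<hi); print('left edge b at a',lo,b[s].max().round(4),end=' ')
  print()
  for lo in np.arange(-.06,.08,.02):
    s=g&(b>lo)&(b<lo+.02); print('b',lo.round(2),'a',a[s].min().round(4),a[s].max().round(4))
  cen=m+xv*(ea.mean())+yv*(np.percentile(b[g],99.7)-.09)
  hp=cen-nn*.008+xv*.07; print('hinge mid',hp,'case centre',hp-h*.07)
# clips
for name,sl in (('left',(slice(90,132),slice(294,332))),('front',(slice(200,250),slice(226,260)))):
    y=(hsv[sl][...,0]>18)&(hsv[sl][...,0]<32)&(hsv[sl][...,1]>120)&(d[sl]>0); y=cv2.erode(y.astype(np.uint8),np.ones((5,5)))>0
    C=W[sl][y]; m2=C.mean(0); v=np.linalg.svd(C-m2,full_matrices=False)[2][2]; v*=np.sign(v[2])
    out=yv if name=='left' else -xv
    print(name,C.mean(0).round(4),'n',v.round(3),'elev wrt lid deg',np.degrees(np.arctan2(-v@out,v@nn)).round(1),'zmax',C[:,2].max())
# plate
pl=(abs(W[...,2]-.006)<.004)
E
python3 -c "
from h import *
manip.capture('wrist')
z=np.load('w1.npz');c=(z['K'],z['D'],z['R'],z['t']);W=cloud('wrist',z['d'],c)
for o in ['elbow','coupling','base_plate']:
  for r in manip.outline_of('wrist',o)[:1]:print(o,r['p'],r['pixel'],W[r['pixels']&(z['d']>0)].max(0),W[r['pixels']&(z['d']>0)].min(0))"
```

```text
bench z -0.00023516161153937812 noise 0.028665950178898093
tilt 0.5702292344819576 yaw -7.030673209753275 sd 0.000530641853301444
x ext [-0.0748759   0.25627841] 0.3311543138893825 b max [0.25023444 0.26148587]
left edge b at a -0.05 0.0802 left edge b at a -0.03 0.0813 left edge b at a -0.01 0.0819 left edge b at a 0.01 0.0818 left edge b at a 0.03 0.0719 
b -0.06 a -0.0754 0.258
b -0.04 a -0.0755 0.2565
b -0.02 a -0.0754 0.2578
b 0.0 a -0.0753 0.2577
b 0.02 a -0.0753 0.2571
b 0.04 a -0.0756 0.2566
b 0.06 a -0.0753 0.2537
b 0.08 a -0.03 0.0187
hinge mid [0.73856547 0.14278528 0.04062672] case centre [0.66909181 0.15135332 0.04062672]
left [0.5949 0.0895 0.138 ] n [ 0.502 -0.242  0.83 ] elev wrt lid deg 10.3 zmax 0.15233128834699275
front [ 0.5027 -0.0162  0.1931] n [ 0.798 -0.101  0.594] elev wrt lid deg 20.9 zmax 0.20646624931982335
elbow 0.88 [38.4, 299.2] [0.6204925  0.20620506 0.03973625] [ 0.57173268  0.17080383 -0.0025808 ]
coupling 0.65 [227.8, 240.8] [0.52013557 0.00427421 0.2071852 ] [ 0.43311134 -0.13344278 -0.00216875]
base_plate 0.69 [347.2, 386.3] [ 0.73709516 -0.27106435  0.1017072 ] [ 0.6901697  -0.39895251 -0.00132216]
```

Run:
```python
from fit import *
z=np.load("w1.npz"); c=(z['K'],z['D'],z['R'],z['t'])
W=cloud("wrist",z['d'],c)
Q=W[150:240,285:345].reshape(-1,3)
for i in range(5):
    m=Q.mean(0);vt=np.linalg.svd(Q-m,full_matrices=False)[2];nn=vt[2]*np.sign(vt[2][2]);e=(Q-m)@nn;Q=Q[abs(e)<max(2*e.std(),.001)]
h=np.array([nn[0],nn[1],0]);h/=np.linalg.norm(h);yv=np.array([-h[1],h[0],0]);xv=np.cross(yv,nn)
print('bench z',np.median(W[20:60,60:200,2]),np.median(W[330:380,60:120,2]))
cen=m-xv*.0054+yv*(.0815-.09)
hp=cen-nn*.008+xv*.07; C=hp-h*.07;print('hinge mid',hp,'case centre',C)
# lid top points at distance r in front of hinge:
for r in (.1,.11,.12):
    print(r,'lid top',(hp-xv*r+nn*.008).round(4))
for n,p in (('left',C+.096*yv),('right',C-.096*yv),('front',C-.076*h)): print(n,p.round(4))
print(h,yv); print(manip.get_state()['ee_pos'],manip.get_state()['tcp_rot'])
```

```text
bench z -0.00023516161153937812 0.4261628019326127
hinge mid [ 0.63624749 -0.02594553  0.09250459] case centre [ 0.56677384 -0.01737748  0.09250459]
0.1 lid top [ 0.557  -0.0162  0.1532]
0.11 lid top [ 0.5486 -0.0151  0.1586]
0.12 lid top [ 0.5403 -0.0141  0.164 ]
left [0.5785 0.0779 0.0925]
right [ 0.555  -0.1127  0.0925]
front [ 0.4913 -0.0081  0.0925]
[ 0.99248077 -0.12240068  0.        ] [0.12240068 0.99248077 0.        ]
[0.55012681 0.00746164 0.35028243] [[-3.47037754e-04  9.91693930e-01 -1.28619705e-01]
 [-1.43921252e-03 -1.28620074e-01 -9.91692899e-01]
 [-9.99998904e-01 -1.59043787e-04  1.47189434e-03]]
```

```bash
for i in 1 2 3; do python3 look.py wrist w2; done
cat > wf.py <<'E'
import sys
from fit import *
z=np.load(sys.argv[1]+".npz"); c=(z['K'],z['D'],z['R'],z['t'])
W=cloud("wrist",z['d'],c);d=z['d']; hsv=cv2.cvtColor(z['p'],cv2.COLOR_RGB2HSV)
Q=W[150:240,285:345].reshape(-1,3)
for i in range(5):
    m=Q.mean(0);vt=np.linalg.svd(Q-m,full_matrices=False)[2];nn=vt[2]*np.sign(vt[2][2]);e=(Q-m)@nn;Q=Q[abs(e)<max(2*e.std(),.001)]
h=np.array([nn[0],nn[1],0]);h/=np.linalg.norm(h);yv=np.array([-h[1],h[0],0]);xv=np.cross(yv,nn)
print('tilt',np.arccos(nn[2]),'yaw',np.degrees(np.arctan2(h[1],h[0])))
E=(W-m)@nn; a=(W-m)@xv; b=(W-m)@yv
g=(abs(E)<.005)&(hsv[...,1]<60)&(d>0)&(abs(a)<.09)&(b<.1)
g[260:]=0
g=cv2.morphologyEx(g.astype(np.uint8),cv2.MORPH_OPEN,np.ones((5,5)))>0
amin=np.median([a[g&(b>l)&(b<l+.01)].min() for l in np.arange(-.05,.05,.01)]);amax=np.median([a[g&(b>l)&(b<l+.01)].max() for l in np.arange(-.05,.05,.01)])
bm=np.median([b[g&(a>l)&(a<l+.01)].max() for l in np.arange(-.05,.03,.01)]);print('edges',amin,amax,bm)
cen=m+xv*(amin+.07)+yv*(bm-.09);hp=cen-nn*.008+xv*.07; C=hp-h*.07;print('case centre',C.round(4))
for r in (.1,.11,.12): print(r,'lid top',(hp-xv*r+nn*.008).round(4))
for n,p in (('left',C+.096*yv),('right',C-.096*yv),('front',C-.076*h)): print(n,p.round(4))
E
python3 wf.py w2
```

```text
2.65 [0.55006733 0.00699482 0.35043778] [-0.  -0.4 -0.2] -7.568285882771923e-05 [ 0.34  0.33 -0.56  1.24  0.17  1.61 -0.31]
2.7 [0.55005226 0.00692293 0.35050721] [ 0.1 -0.6  0.1] 0.00037983538269143347 [ 0.34  0.33 -0.56  1.24  0.17  1.61 -0.31]
2.75 [0.55006024 0.00706351 0.35058518] [ 0.5 -0.4  0.7] 0.0002488058090110222 [ 0.34  0.33 -0.56  1.24  0.17  1.61 -0.31]
tilt 0.5685920503964944 yaw -7.13318595583571
edges -0.07429822382917295 0.06601145403728159 0.08605125722802603
case centre [ 0.5668 -0.0186  0.0925]
0.1 lid top [ 0.5569 -0.0174  0.1531]
0.11 lid top [ 0.5485 -0.0164  0.1585]
0.12 lid top [ 0.5401 -0.0153  0.1639]
left [0.5787 0.0766 0.0925]
right [ 0.5548 -0.1139  0.0925]
front [ 0.4913 -0.0092  0.0925]
```

View pics/w2.png

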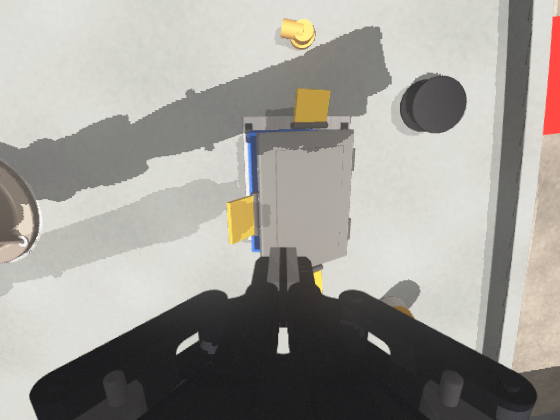

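```bash
cat >> wf.py <<'E'
y=((hsv[...,0]>18)&(hsv[...,0]<34)&(hsv[...,1]>130)&(d>0)&(W[...,2]>.08)).astype(np.uint8)
n_,lab,st,_=cv2.connectedComponentsWithStats(y)
for i in range(1,n_):
    if st[i,4]<80: continue
    P=W[lab==i]; f=P-C; print('comp',st[i],'mean',P.mean(0).round(4),'case-frame x',np.percentile(f@h,[1,99]).round(4),'y',np.percentile(f@yv,[1,99]).round(4),'z',np.percentile(P[:,2],[1,99]).round(4))
for r in (range(118,150,3)): print(r,(W[r,290]-C)@yv,W[r,290,2].round(4),E[r,290].round(4),z['p'][r,290])
E
python3 wf.py w2
```

```text
tilt 0.5685920503964944 yaw -7.13318595583571
edges -0.07429822382917295 0.06601145403728159 0.08605125722802603
case centre [ 0.5668 -0.0186  0.0925]
0.1 lid top [ 0.5569 -0.0174  0.1531]
0.11 lid top [ 0.5485 -0.0164  0.1585]
0.12 lid top [ 0.5401 -0.0153  0.1639]
left [0.5787 0.0766 0.0925]
right [ 0.5548 -0.1139  0.0925]
front [ 0.4913 -0.0092  0.0925]
comp [ 294   89   37   33 1076] mean [0.5941 0.0885 0.1382] case-frame x [-0.0051  0.0344] y [0.0923 0.1265] z [0.1242 0.151 ]
comp [ 227  196   27   48 1019] mean [ 0.5019 -0.0177  0.1937] case-frame x [-0.0758 -0.0529] y [-0.0298  0.0144] z [0.1782 0.2064]
comp [313 270   9  24 127] mean [ 0.58   -0.1357  0.1368] case-frame x [-0.0057  0.0341] y [-0.1405  0.0344] z [0.1227 0.3927]
118 0.09551305295845477 0.0062 -0.1224 [125 121 117]
121 0.09093788947712221 0.0057 -0.1228 [128 123 120]
124 0.08929073198592746 0.1428 -0.009 [100  95  94]
127 0.0859492536050265 0.1421 -0.0096 [106 102 101]
130 0.07919065865299436 0.0578 -0.0796 [ 63  82 127]
133 0.07961836613157666 0.1495 -0.0035 [113 111 105]
136 0.07637887917807246 0.1506 -0.0025 [113 111 107]
139 0.07306705497189864 0.1506 -0.0025 [113 111 107]
142 0.0698284736771441 0.1518 -0.0016 [113 110 106]
145 0.06630217356281692 0.1496 -0.0034 [115 112 107]
148 0.06304022461850176 0.1508 -0.0024 [115 112 108]
```

```bash
python3 -m handwheel '[{"tx":50,"ty":10,"tz":31,"wx":0,"wy":0,"wz":0,"hand":1},{"tx":105,"ty":10,"tz":31,"wx":0,"wy":0,"wz":0,"hand":1},{"tx":150,"ty":10,"tz":31,"wx":0,"wy":0,"wz":0,"hand":1},{"tx":178,"ty":10,"tz":31,"wx":0,"wy":0,"wz":0,"hand":1},{"tx":184,"ty":10,"tz":31,"wx":0,"wy":0,"wz":0,"hand":1},{"tx":190,"ty":10,"tz":31,"wx":0,"wy":0,"wz":0,"hand":1}]'; python3 -m handwheel '[{"tx":6,"ty":0,"tz":0,"wx":0,"wy":0,"wz":0,"hand":1},{"tx":12,"ty":0,"tz":0,"wx":0,"wy":0,"wz":0,"hand":1},{"tx":18,"ty":0,"tz":0,"wx":0,"wy":0,"wz":0,"hand":1}]'
```

```text
time_s: 3.5
ee_pos: [0.5573, -0.0236, 0.1614]
tcp_rot: [[0.003, 0.992, -0.128], [-0.0, -0.128, -0.992], [-1.0, 0.003, 0.0]]
wrist_force: [-0.2, 0.0, 0.2]
width: -0.0001
time_s: 3.88
ee_pos: [0.5576, -0.0228, 0.1439]
tcp_rot: [[0.003, 0.992, -0.127], [-0.0, -0.127, -0.992], [-1.0, 0.003, -0.0]]
wrist_force: [-1.2, -0.0, 5.1]
width: -0.0
```

```bash
python3 -m handwheel '[{"tx":6,"ty":0,"tz":0,"wx":0,"wy":0,"wz":0,"hand":1},{"tx":12,"ty":0,"tz":0,"wx":0,"wy":0,"wz":0,"hand":1},{"tx":18,"ty":0,"tz":0,"wx":0,"wy":0,"wz":0,"hand":1},{"tx":24,"ty":0,"tz":0,"wx":0,"wy":0,"wz":0,"hand":1},{"tx":30,"ty":0,"tz":0,"wx":0,"wy":0,"wz":0,"hand":1},{"tx":34,"ty":0,"tz":0,"wx":0,"wy":0,"wz":0,"hand":1},{"tx":38,"ty":0,"tz":0,"wx":0,"wy":0,"wz":0,"hand":1}]'; python3 -m handwheel '[{"tx":2,"ty":0,"tz":0,"wx":0,"wy":0,"wz":0,"hand":1}]';python3 -m handwheel '[{"tx":1.5,"ty":0,"tz":0,"wx":0,"wy":0,"wz":0,"hand":1}]'
```

```text
time_s: 4.75
ee_pos: [0.5561, -0.0226, 0.1046]
tcp_rot: [[-0.0, 0.992, -0.126], [0.0, -0.126, -0.992], [-1.0, -0.0, -0.0]]
wrist_force: [-3.8, 0.5, 4.9]
width: 0.0
time_s: 4.88
ee_pos: [0.5558, -0.0226, 0.1022]
tcp_rot: [[-0.001, 0.992, -0.126], [0.0, -0.126, -0.992], [-1.0, -0.001, -0.0]]
wrist_force: [-3.0, 2.2, 5.0]
width: -0.0
time_s: 5.0
ee_pos: [0.556, -0.0227, 0.1006]
tcp_rot: [[-0.001, 0.992, -0.126], [0.0, -0.126, -0.992], [-1.0, -0.001, -0.0]]
wrist_force: [-2.7, 0.8, 4.2]
width: 0.0
```

```bash
for i in 1 2 3; do python3 -m handwheel '[{"tx":1.5,"ty":0,"tz":0,"wx":0,"wy":0,"wz":0,"hand":1}]'|grep -E "pos|force"; done
```

```text
ee_pos: [0.5561, -0.0228, 0.0992]
wrist_force: [-3.5, 0.9, 4.7]
ee_pos: [0.5562, -0.0227, 0.099]
wrist_force: [-7.9, 0.2, 17.0]
ee_pos: [0.5563, -0.0227, 0.099]
wrist_force: [-9.8, 0.6, 23.7]
```

Run:
```python
from h import *
z=np.load("w2.npz");d=z['d'];K=z['K']
for r in range(240,330,10):
    row=d[r,240:330]; m=row<.25; m&=row>0
    i=np.where(m)[0]; 
    if len(i): dd=np.median(row[i]); print(r,i.min()+240,i.max()+240,dd.round(3),'width mm',((i.max()-i.min()+1)*dd/K[0,0]*1000).round(1))
```

```text
250 270 295 0.148 width mm 12.9
260 256 309 0.139 width mm 25.2
270 253 312 0.129 width mm 26.2
280 251 314 0.124 width mm 26.8
290 246 319 0.111 width mm 27.7
300 240 329 0.105 width mm 31.9
310 240 329 0.1 width mm 30.2
320 240 329 0.087 width mm 26.5
```

```bash
python3 -m handwheel '[{"tx":-40,"ty":0,"tz":0,"wx":0,"wy":0,"wz":0,"hand":1},{"tx":-60,"ty":2,"tz":-30,"wx":0,"wy":0,"wz":0,"hand":1},{"tx":-60,"ty":6,"tz":-80,"wx":0,"wy":0,"wz":0,"hand":1},{"tx":-50,"ty":10,"tz":-124,"wx":0,"wy":0,"wz":0,"hand":1},{"tx":-40,"ty":10,"tz":-124,"wx":0,"wy":0,"wz":0,"hand":1},{"tx":-40,"ty":10,"tz":-124,"wx":0,"wy":0,"wz":0,"hand":1}]'; python3 look.py scene s1; python3 look.py wrist w3
```

```text
time_s: 6.12
ee_pos: [0.5819, 0.0972, 0.1346]
tcp_rot: [[-0.001, 0.992, -0.127], [-0.002, -0.127, -0.992], [-1.0, -0.001, 0.002]]
wrist_force: [0.2, -0.3, 0.2]
width: -0.0002
6.175 [0.58233138 0.09637727 0.13531119] [-0.2 -0.4  0.2] 9.396487915567789e-05 [ 0.17  0.52 -0.54  1.52  0.28  1.18 -0.54]
6.225 [0.58259514 0.09624386 0.13588349] [-0.2 -0.1 -0.4] 0.00017603188812124394 [ 0.17  0.52 -0.54  1.52  0.28  1.18 -0.54]
```

View pics/s1.png

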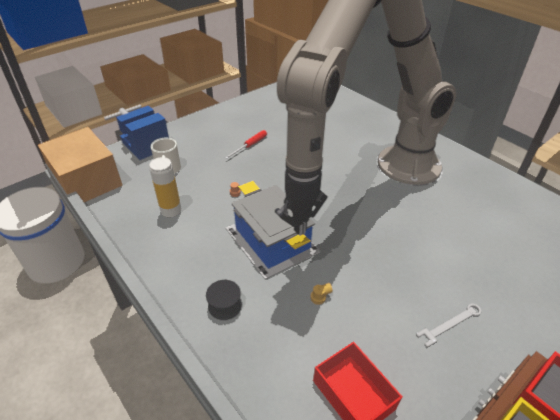

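View pics/w3.png

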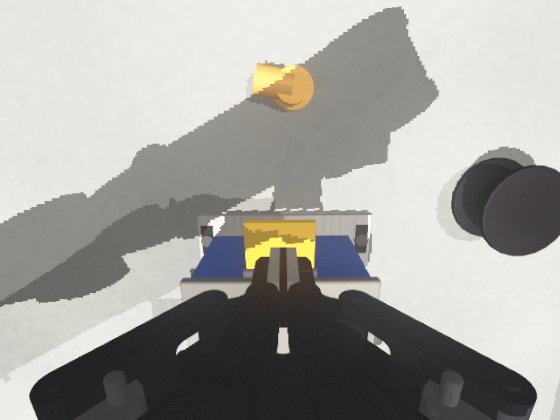

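```bash
cat > cl.py <<'E'
import sys
from h import *
z=np.load(sys.argv[1]+".npz");c=(z['K'],z['D'],z['R'],z['t']);W=cloud("wrist",z['d'],c);hsv=cv2.cvtColor(z['p'],cv2.COLOR_RGB2HSV)
C=np.array([.5658,-.0262,0]);a=np.radians(-7.1);h=np.array([np.cos(a),np.sin(a),0]);yv=np.array([-h[1],h[0],0])
y=((hsv[...,0]>18)&(hsv[...,0]<34)&(hsv[...,1]>130)&(z['d']>0)&(W[...,2]>.045)).astype(np.uint8)
n_,lab,st,_=cv2.connectedComponentsWithStats(y)
for i in range(1,n_):
    if st[i,4]<80: continue
    P=W[lab==i]-C; print('comp',st[i],'case x',np.percentile(P@h,[2,98]).round(4),'y',np.percentile(P@yv,[2,98]).round(4),'z',np.percentile(P[:,2],[2,98]).round(4))
    v=np.linalg.svd(P-P.mean(0),full_matrices=False)[2][2]; v*=np.sign(v[2]);print('normal in case frame',(v@h).round(3),(v@yv).round(3),v[2].round(3))
s=manip.get_state();e=np.array(s['ee_pos'])-C;print('tcp case',e@h,e@yv,e[2])
E
python3 cl.py w3
```

```text
comp [ 243  220   73   49 2542] case x [-0.0224  0.0215] y [0.103  0.1349] z [0.0984 0.105 ]
normal in case frame 0.03 -0.373 0.927
tcp case 0.0015321113717660074 0.12358086183712566 0.1358834882105411
```

```bash
python3 -m handwheel '[{"tx":20,"ty":0,"tz":-5,"wx":0,"wy":0,"wz":0,"hand":1},{"tx":28,"ty":0,"tz":-5,"wx":0,"wy":0,"wz":0,"hand":1},{"tx":33,"ty":0,"tz":-5,"wx":0,"wy":0,"wz":0,"hand":1},{"tx":38,"ty":0,"tz":-5,"wx":0,"wy":0,"wz":0,"hand":1}]'; python3 -m handwheel '[{"tx":5,"ty":0,"tz":0,"wx":0,"wy":0,"wz":0,"hand":1},{"tx":10,"ty":0,"tz":0,"wx":0,"wy":0,"wz":0,"hand":1},{"tx":14,"ty":0,"tz":0,"wx":0,"wy":0,"wz":0,"hand":1}]'; python3 cl.py w3 | tail -1
```

```text
time_s: 6.72
ee_pos: [0.5829, 0.103, 0.099]
tcp_rot: [[0.001, 0.992, -0.128], [-0.001, -0.128, -0.992], [-1.0, 0.001, 0.0]]
wrist_force: [-2.3, -1.8, 3.8]
width: -0.0
time_s: 7.1
ee_pos: [0.5834, 0.103, 0.0851]
tcp_rot: [[0.002, 0.992, -0.127], [-0.001, -0.127, -0.992], [-1.0, 0.002, 0.001]]
wrist_force: [-1.7, -1.2, 5.1]
width: -0.0
tcp case 0.001497742101669817 0.13039312139377837 0.08511454455075335
```

```bash
python3 -m handwheel '[{"tx":5,"ty":0,"tz":2,"wx":0,"wy":0,"wz":0,"hand":1},{"tx":9,"ty":0,"tz":4.5,"wx":0,"wy":0,"wz":0,"hand":1},{"tx":12,"ty":0,"tz":7.5,"wx":0,"wy":0,"wz":0,"hand":1}]'; python3 -m handwheel '[{"tx":4,"ty":0,"tz":3,"wx":0,"wy":0,"wz":0,"hand":1},{"tx":8,"ty":0,"tz":6,"wx":0,"wy":0,"wz":0,"hand":1},{"tx":12,"ty":0,"tz":8,"wx":0,"wy":0,"wz":0,"hand":1}]'; python3 cl.py w3 | tail -1
```

```text
time_s: 7.48
ee_pos: [0.5832, 0.0977, 0.0737]
tcp_rot: [[0.004, 0.992, -0.126], [0.002, -0.126, -0.992], [-1.0, 0.004, -0.003]]
wrist_force: [-0.5, 1.8, 6.1]
width: -0.0002
time_s: 7.85
ee_pos: [0.5827, 0.0908, 0.0618]
tcp_rot: [[0.005, 0.992, -0.126], [0.004, -0.126, -0.992], [-1.0, 0.005, -0.004]]
wrist_force: [0.4, 2.8, 3.8]
width: -0.0001
tcp case 0.0023390609226961933 0.11823530534401604 0.061835061212505774
```

```bash
for i in 1 2 3 4; do python3 -m handwheel '[{"tx":0.5,"ty":0,"tz":2,"wx":0,"wy":0,"wz":0,"hand":1}]'|grep -E "force"; python3 cl.py w3 | tail -1; done
```

```text
wrist_force: [2.2, 3.3, 1.5]
tcp case 0.0020142940021302016 0.11544733532705646 0.06047680702347048
wrist_force: [3.8, 4.0, 2.1]
tcp case 0.0019713780650432006 0.112657307257674 0.05983259610599414
wrist_force: [3.2, 4.2, 2.1]
tcp case 0.0013168353782826668 0.1100220156842481 0.05907778188351612
wrist_force: [3.3, 7.2, 3.7]
tcp case 0.0012258019142919654 0.10974108694810297 0.058960736302295015
```

```bash
for i in 1 2; do python3 -m handwheel '[{"tx":0,"ty":0,"tz":1.5,"wx":0,"wy":0,"wz":0,"hand":1}]'|grep -E "force"; python3 cl.py w3 | tail -1; done
```

```text
wrist_force: [3.5, 9.5, 1.7]
tcp case 0.0011869803829457578 0.10976895238193216 0.059020724839134786
wrist_force: [4.7, 10.6, 1.2]
tcp case 0.0011978046047004328 0.10975133968438003 0.05908400395543353
```

```bash
python3 -m handwheel '[{"tx":0,"ty":0,"tz":1.5,"wx":0,"wy":0,"wz":0,"hand":1},{"tx":0,"ty":0,"tz":2,"wx":0,"wy":0,"wz":0,"hand":1}]'|grep -E "force"; python3 cl.py w3 | tail -1; python3 -m handwheel '[{"tx":0,"ty":0,"tz":-10,"wx":0,"wy":0,"wz":0,"hand":1},{"tx":0,"ty":0,"tz":-40,"wx":0,"wy":0,"wz":0,"hand":1},{"tx":-50,"ty":0,"tz":-70,"wx":0,"wy":0,"wz":0,"hand":1},{"tx":-90,"ty":0,"tz":-70,"wx":0,"wy":0,"wz":0,"hand":1},{"tx":-90,"ty":0,"tz":-70,"wx":0,"wy":0,"wz":0,"hand":1},{"tx":-90,"ty":0,"tz":-70,"wx":0,"wy":0,"wz":0,"hand":1}]';python3 look.py wrist w4; python3 look.py scene s2;python3 cl.py w4
```

```text
wrist_force: [5.9, 13.2, -0.4]
tcp case 0.001217299437045608 0.10978287195431109 0.05913928723838356
time_s: 9.6
ee_pos: [0.5865, 0.1421, 0.1464]
tcp_rot: [[-0.004, 0.992, -0.129], [-0.004, -0.129, -0.992], [-1.0, -0.004, 0.004]]
wrist_force: [-0.2, -0.0, -0.6]
width: -0.0001
9.65 [0.58625049 0.14223959 0.14594971] [-0.4 -0.1  0.2] 8.356002697650995e-05 [ 0.09  0.54 -0.54  1.46  0.28  1.22 -0.61]
9.7 [0.58629079 0.14262074 0.14587444] [ 0.7  0.7 -0.6] -0.0002551161802633037 [ 0.09  0.54 -0.54  1.46  0.28  1.22 -0.61]
tcp case -0.0005328297998404664 0.17005889883210246 0.14587443703413572
```

View pics/w4.png

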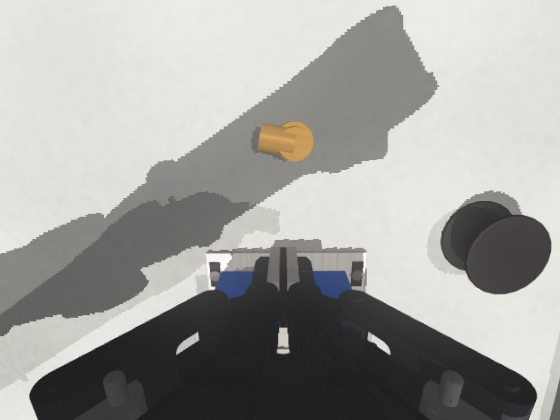

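View pics/s2.png

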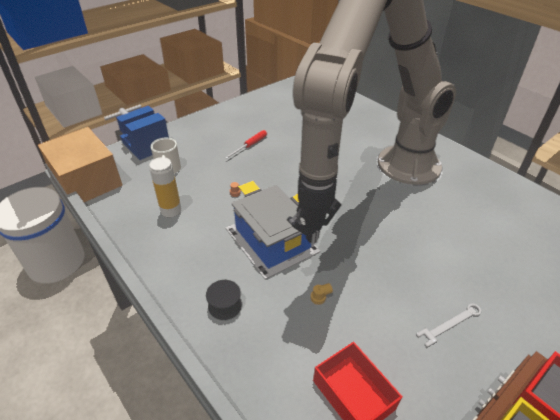

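```bash
python3 -m handwheel '[{"tx":-25,"ty":0,"tz":50,"wx":0,"wy":0,"wz":0,"hand":1},{"tx":-25,"ty":0,"tz":110,"wx":0,"wy":0,"wz":0,"hand":1},{"tx":-25,"ty":0,"tz":170,"wx":0,"wy":0,"wz":0,"hand":1},{"tx":-25,"ty":0,"tz":230,"wx":0,"wy":0,"wz":0,"hand":1},{"tx":-15,"ty":0,"tz":280,"wx":0,"wy":0,"wz":0,"hand":1},{"tx":-5,"ty":0,"tz":298,"wx":0,"wy":0,"wz":0,"hand":1},{"tx":0,"ty":0,"tz":298,"wx":0,"wy":0,"wz":0,"hand":1},{"tx":0,"ty":0,"tz":298,"wx":0,"wy":0,"wz":0,"hand":1}]'; python3 look.py scene s3; python3 look.py wrist w5;python3 cl.py w5
python3 - <<'E'
from h import *
z=np.load("s3.npz");c=(z['K'],z['D'],z['R'],z['t']);W=cloud("scene",z['d'],c)
C=np.array([.5658,-.0262,0]);a=np.radians(-7.1);h=np.array([np.cos(a),np.sin(a),0]);yv=np.array([-h[1],h[0],0])
hsv=cv2.cvtColor(z['p'],cv2.COLOR_RGB2HSV)
y=((hsv[...,0]>18)&(hsv[...,0]<34)&(hsv[...,1]>130)&(z['d']>0)).astype(np.uint8);P=W-C
y[(abs(P@h)>.13)|(abs(P@yv)>.15)|(P[...,2]<.04)]=0
n,lab,st,_=cv2.connectedComponentsWithStats(y)
for i in range(1,n):
    Q=P[lab==i]; print(st[i],'x',np.percentile(Q@h,[3,50,97]).round(4),'y',np.percentile(Q@yv,[3,50,97]).round(4),'z',np.percentile(Q[:,2],[3,50,97]).round(4))
E
```

```text
time_s: 10.7
ee_pos: [0.55, -0.1475, 0.1474]
tcp_rot: [[-0.002, 0.992, -0.123], [0.003, -0.123, -0.992], [-1.0, -0.002, -0.002]]
wrist_force: [-0.2, 0.1, -0.3]
width: 0.0002
10.75 [ 0.55052197 -0.14732344  0.14809996] [0.5 0.5 0.3] -8.437931781339802e-06 [ 0.58  0.46 -0.49  1.57  0.22  1.17 -0.07]
10.8 [ 0.55081671 -0.14758049  0.14849905] [-0.2  0.4  0.6] -7.71586679786716e-05 [ 0.58  0.46 -0.49  1.57  0.22  1.17 -0.07]
comp [  75    0   77   76 5093] case x [-0.1119 -0.08  ] y [-0.0229  0.0151] z [0.0982 0.1112]
normal in case frame 0.357 -0.002 0.934
comp [ 249  197   67   51 3023] case x [-0.0219  0.0214] y [-0.134  -0.1009] z [0.0971 0.1024]
normal in case frame -0.002 0.125 0.992
comp [ 438  306  115   66 3045] case x [0.1588 0.2006] y [-0.2436 -0.223 ] z [0.047  0.1204]
normal in case frame -0.096 -0.968 0.233
tcp case 0.00013441033453351938 -0.1223016973671731 0.1484990503564813
[239 181  20  13 149] x [-0.0198  0.001   0.021 ] y [-0.1333 -0.117  -0.0999] z [0.0971 0.1001 0.1031]
[293 190  20  17 177] x [-0.1103 -0.0942 -0.0786] y [-0.0191  0.0023  0.022 ] z [0.0984 0.1048 0.1113]
[285 236  15  15 125] x [-0.018   0.0021  0.0211] y [0.0952 0.0971 0.099 ] z [0.0583 0.074  0.0893]
```

View pics/s3.png

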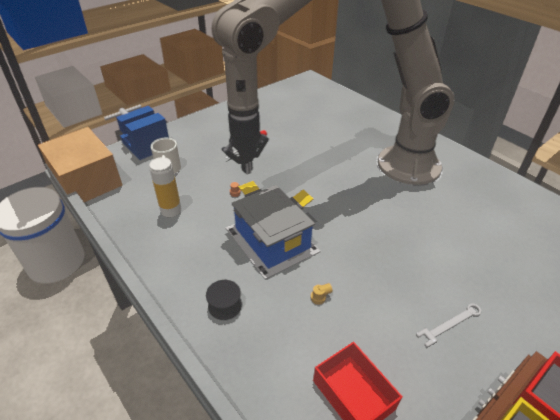

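View pics/w5.png

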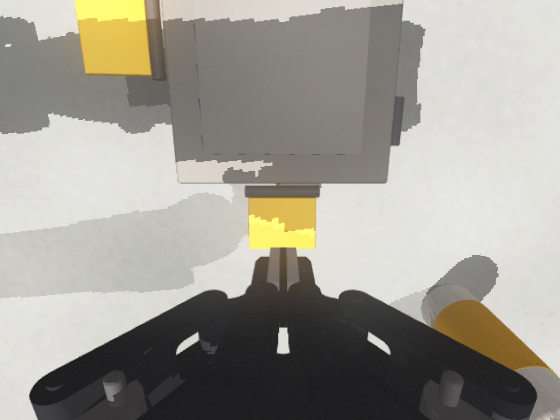

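```bash
python3 -m handwheel '[{"tx":30,"ty":0,"tz":7,"wx":0,"wy":0,"wz":0,"hand":1},{"tx":42,"ty":0,"tz":7,"wx":0,"wy":0,"wz":0,"hand":1},{"tx":47,"ty":0,"tz":7,"wx":0,"wy":0,"wz":0,"hand":1},{"tx":51,"ty":0,"tz":7,"wx":0,"wy":0,"wz":0,"hand":1}]'; python3 -m handwheel '[{"tx":5,"ty":0,"tz":0,"wx":0,"wy":0,"wz":0,"hand":1},{"tx":10,"ty":0,"tz":0,"wx":0,"wy":0,"wz":0,"hand":1},{"tx":14,"ty":0,"tz":0,"wx":0,"wy":0,"wz":0,"hand":1}]'; python3 cl.py w3 | tail -1
```

```text
time_s: 11.3
ee_pos: [0.5493, -0.1569, 0.098]
tcp_rot: [[-0.0, 0.992, -0.126], [0.0, -0.126, -0.992], [-1.0, -0.0, -0.0]]
wrist_force: [-2.0, 1.0, 3.8]
width: 0.0001
time_s: 11.68
ee_pos: [0.5504, -0.1567, 0.0843]
tcp_rot: [[0.003, 0.992, -0.126], [0.001, -0.126, -0.992], [-1.0, 0.003, -0.001]]
wrist_force: [-1.1, 2.2, 4.5]
width: -0.0
tcp case 0.0008911809996329581 -0.13141765795782684 0.08432195844639503
```

```bash
python3 -m handwheel '[{"tx":5,"ty":0,"tz":-2,"wx":0,"wy":0,"wz":0,"hand":1},{"tx":9,"ty":0,"tz":-4.5,"wx":0,"wy":0,"wz":0,"hand":1},{"tx":12,"ty":0,"tz":-8.5,"wx":0,"wy":0,"wz":0,"hand":1}]'|grep force; python3 -m handwheel '[{"tx":4,"ty":0,"tz":-3,"wx":0,"wy":0,"wz":0,"hand":1},{"tx":8,"ty":0,"tz":-6,"wx":0,"wy":0,"wz":0,"hand":1},{"tx":12,"ty":0,"tz":-8,"wx":0,"wy":0,"wz":0,"hand":1}]'|grep force; python3 cl.py w3 | tail -1;for i in 1 2 3 4; do python3 -m handwheel '[{"tx":0.5,"ty":0,"tz":-2,"wx":0,"wy":0,"wz":0,"hand":1}]'|grep -E "force"; python3 cl.py w3 | tail -1; done
```

```text
wrist_force: [-0.8, -2.3, 4.6]
wrist_force: [-0.4, -3.7, 3.1]
tcp case 0.0016497441308003498 -0.11743228711643199 0.06020772484733671
wrist_force: [1.9, -4.6, 2.6]
tcp case 0.001231183974744975 -0.11520501434765712 0.05899850989715415
wrist_force: [2.3, -4.7, 1.0]
tcp case 0.0011391160927170642 -0.11288607524714873 0.058457441146780864
wrist_force: [2.0, -4.2, 2.1]
tcp case 0.0007076398735632348 -0.1105107706852808 0.05794120595659705
wrist_force: [1.4, -7.5, 5.2]
tcp case 0.00031119736617453723 -0.10914922313737922 0.0575551532050968
```

```bash
for i in 1 2 3; do python3 -m handwheel '[{"tx":0,"ty":0,"tz":-1.5,"wx":0,"wy":0,"wz":0,"hand":1}]'|grep -E "force"; python3 cl.py w3 | tail -1; done
```

```text
wrist_force: [1.4, -8.5, 3.0]
tcp case 0.00030606933256594675 -0.1091839682009547 0.05759408646260826
wrist_force: [1.7, -10.2, 3.1]
tcp case 0.0002679281912574173 -0.10920418615933832 0.05760128643858249
wrist_force: [0.4, -11.7, 3.5]
tcp case 0.0002844567812954313 -0.10921764517016214 0.05762825333584122
```

```bash
python3 -m handwheel '[{"tx":0,"ty":0,"tz":-2,"wx":0,"wy":0,"wz":0,"hand":1},{"tx":0,"ty":0,"tz":10,"wx":0,"wy":0,"wz":0,"hand":1},{"tx":-5,"ty":0,"tz":45,"wx":0,"wy":0,"wz":0,"hand":1},{"tx":-60,"ty":0,"tz":50,"wx":-10,"wy":0,"wz":0,"hand":1},{"tx":-115,"ty":-20,"tz":40,"wx":-20,"wy":0,"wz":0,"hand":1},{"tx":-115,"ty":-60,"tz":0,"wx":-30,"wy":0,"wz":0,"hand":1},{"tx":-115,"ty":-90,"tz":-50,"wx":-40,"wy":0,"wz":0,"hand":1},{"tx":-115,"ty":-106,"tz":-109,"wx":-50,"wy":0,"wz":0,"hand":1},{"tx":-115,"ty":-106,"tz":-109,"wx":-60,"wy":0,"wz":0,"hand":1},{"tx":-115,"ty":-106,"tz":-109,"wx":-70,"wy":0,"wz":0,"hand":1},{"tx":-115,"ty":-106,"tz":-109,"wx":-80,"wy":0,"wz":0,"hand":1},{"tx":-115,"ty":-106,"tz":-109,"wx":-90,"wy":0,"wz":0,"hand":1}]';  python3 -m handwheel '[{"tx":0,"ty":0,"tz":0,"wx":0,"wy":0,"wz":0,"hand":1},{"tx":0,"ty":0,"tz":0,"wx":0,"wy":0,"wz":0,"hand":1}]'; python3 look.py scene s4; python3 look.py wrist w6;python3 cl.py w6
```

```text
time_s: 14.8
ee_pos: [0.4593, -0.0049, 0.1712]
tcp_rot: [[-0.005, 0.118, 0.993], [0.003, 0.993, -0.118], [-1.0, 0.002, -0.005]]
wrist_force: [0.9, -0.4, -0.2]
width: -0.0002
time_s: 15.05
ee_pos: [0.4606, -0.0064, 0.1718]
tcp_rot: [[-0.002, 0.128, 0.992], [0.001, 0.992, -0.128], [-1.0, 0.001, -0.002]]
wrist_force: [0.2, 0.3, 0.2]
width: 0.0001
15.1 [ 0.46087536 -0.00668951  0.17191668] [0.6 0.8 0.3] 7.24704798746423e-05 [ 0.73  0.29 -0.91  1.81  0.24  1.16  1.19]
15.15 [ 0.46107811 -0.00687848  0.17203287] [-0.7 -0.1 -0.2] -0.00019353512358044224 [ 0.73  0.29 -0.91  1.81  0.24  1.16  1.19]
comp [ 243  212   63   38 2209] case x [-0.1141 -0.0815] y [-0.0222  0.0212] z [0.0992 0.1114]
normal in case frame 0.399 -0.005 0.917
tcp case -0.10630704146587282 0.006229583628617248 0.17203287127154143
```

View pics/w6.png

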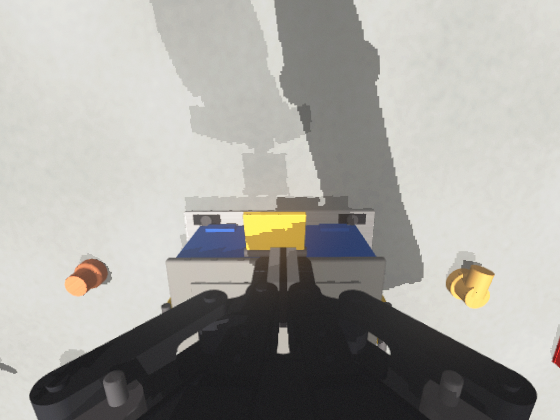

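```bash
python3 -m handwheel '[{"tx":40,"ty":-6,"tz":-3,"wx":0,"wy":0,"wz":0,"hand":1},{"tx":54,"ty":-6,"tz":-3,"wx":0,"wy":0,"wz":0,"hand":1},{"tx":60,"ty":-6,"tz":-3,"wx":0,"wy":0,"wz":0,"hand":1},{"tx":65,"ty":-6,"tz":-3,"wx":0,"wy":0,"wz":0,"hand":1},{"tx":70,"ty":-6,"tz":-3,"wx":0,"wy":0,"wz":0,"hand":1},{"tx":74,"ty":-6,"tz":-3,"wx":0,"wy":0,"wz":0,"hand":1}]'; python3 -m handwheel '[{"tx":5,"ty":0,"tz":0,"wx":0,"wy":0,"wz":0,"hand":1},{"tx":10,"ty":0,"tz":0,"wx":0,"wy":0,"wz":0,"hand":1},{"tx":14,"ty":0,"tz":0,"wx":0,"wy":0,"wz":0,"hand":1}]'; python3 cl.py w3 | tail -1
```

```text
time_s: 15.9
ee_pos: [0.4581, -0.0125, 0.0986]
tcp_rot: [[0.001, 0.126, 0.992], [0.0, 0.992, -0.126], [-1.0, 0.0, 0.001]]
wrist_force: [-3.5, 1.1, 3.1]
width: -0.0002
time_s: 16.27
ee_pos: [0.4599, -0.0128, 0.0851]
tcp_rot: [[0.004, 0.127, 0.992], [0.0, 0.992, -0.127], [-1.0, 0.001, 0.004]]
wrist_force: [0.0, -0.1, 6.4]
width: 0.0003
tcp case -0.10672063572042571 0.00025148691855517185 0.08508401193373477
```

```bash
python3 -m handwheel '[{"tx":5,"ty":0,"tz":0,"wx":0,"wy":0,"wz":0,"hand":1},{"tx":9,"ty":0,"tz":1,"wx":0,"wy":0,"wz":0,"hand":1},{"tx":12,"ty":0,"tz":4,"wx":0,"wy":0,"wz":0,"hand":1}]'|grep force; python3 -m handwheel '[{"tx":4,"ty":0,"tz":3,"wx":0,"wy":0,"wz":0,"hand":1},{"tx":8,"ty":0,"tz":6,"wx":0,"wy":0,"wz":0,"hand":1},{"tx":12,"ty":0,"tz":8,"wx":0,"wy":0,"wz":0,"hand":1}]'|grep force; python3 cl.py w3 | tail -1;for i in 1 2 3; do python3 -m handwheel '[{"tx":0.5,"ty":0,"tz":2,"wx":0,"wy":0,"wz":0,"hand":1}]'|grep -E "force"; python3 cl.py w3 | tail -1; done
```

```text
wrist_force: [-2.3, 1.4, 6.3]
wrist_force: [-3.1, 0.9, 4.2]
tcp case -0.09649227160824654 -2.2723507409903573e-05 0.06026884495598857
wrist_force: [-3.8, 1.3, 2.3]
tcp case -0.09523542399931345 -0.0001092433483983895 0.059324265019826565
wrist_force: [-3.4, 0.9, 1.9]
tcp case -0.0933210464590918 -0.00011114651833358974 0.058908938626217905
wrist_force: [-3.9, 1.2, 3.4]
tcp case -0.09102463887677162 -0.00011856058734901292 0.05861760217601447
```

```bash
for i in 1 2 3 4; do python3 -m handwheel '[{"tx":0,"ty":0,"tz":1.5,"wx":0,"wy":0,"wz":0,"hand":1}]'|grep -E "force"; python3 cl.py w3 | tail -1; done
```

```text
wrist_force: [-7.1, 1.8, 5.6]
tcp case -0.09038140342269234 -0.00010510895074419583 0.058535113744872524
wrist_force: [-10.8, 1.3, 9.2]
tcp case -0.09036968087174777 -0.00014469701999433304 0.05852523835443914
wrist_force: [-13.6, 2.2, 11.6]
tcp case -0.09039944611071155 -0.00014576560172490535 0.05837478723798439
wrist_force: [-16.1, 1.8, 11.8]
tcp case -0.09043896463793137 -0.00018586232620900722 0.05820693848481841
```

```bash
python3 -m handwheel '[{"tx":0,"ty":0,"tz":-10,"wx":0,"wy":0,"wz":0,"hand":1},{"tx":0,"ty":0,"tz":-40,"wx":0,"wy":0,"wz":0,"hand":1},{"tx":-50,"ty":0,"tz":-40,"wx":0,"wy":0,"wz":0,"hand":1},{"tx":-100,"ty":0,"tz":-30,"wx":0,"wy":0,"wz":0,"hand":1},{"tx":-145,"ty":0,"tz":-15,"wx":0,"wy":0,"wz":0,"hand":1},{"tx":-145,"ty":0,"tz":-15,"wx":0,"wy":0,"wz":0,"hand":1},{"tx":-145,"ty":0,"tz":-15,"wx":0,"wy":0,"wz":0,"hand":1},{"tx":-145,"ty":0,"tz":-15,"wx":0,"wy":0,"wz":0,"hand":1}]';python3 look.py wrist w7; python3 look.py scene s5
cat > vf.py <<'E'
import sys
from h import *
n,tag=sys.argv[1:3]
z=np.load(tag+".npz");c=(z['K'],z['D'],z['R'],z['t']);W=cloud(n,z['d'],c)
C=np.array([.5658,-.0262,0]);a=np.radians(-7.1);h=np.array([np.cos(a),np.sin(a),0]);yv=np.array([-h[1],h[0],0])
hsv=cv2.cvtColor(z['p'],cv2.COLOR_RGB2HSV);P=W-C;X=P@h;Y=P@yv;Z=P[...,2]
y=((hsv[...,0]>18)&(hsv[...,0]<34)&(hsv[...,1]>120)&(z['d']>0)&(abs(X)<.13)&(abs(Y)<.15)&(Z>.045)&(Z<.12)).astype(np.uint8)
k,lab,st,_=cv2.connectedComponentsWithStats(y)
for i in range(1,k):
    m=lab==i
    if m.sum()<30: continue
    o=max(((-X[m],'front'),(Y[m],'left'),(-Y[m],'right')),key=lambda t:np.median(t[0])-(.076 if t[1]=='front' else .096))
    s=np.polyfit(Z[m],o[0],1); print(o[1],st[i],'out med',np.median(o[0]).round(4),'z',np.percentile(Z[m],[2,98]).round(4),'tilt off vertical deg',np.degrees(np.arctan(-s[0])).round(1))
t=(abs(X)<.06)&(abs(Y)<.08)&(Z>.07)&(Z<.15)&(hsv[...,1]<60); 
if t.sum()>200:
    A=np.c_[X[t],Y[t],np.ones(t.sum())]; s=np.linalg.lstsq(A,Z[t],rcond=None)[0]; print('lid slope',s[:2],'z',np.median(Z[t]))
E
python3 vf.py wrist w7; python3 vf.py scene s5
```

```text
time_s: 18.9
ee_pos: [0.4658, -0.0144, 0.2024]
tcp_rot: [[-0.002, 0.127, 0.992], [-0.0, 0.992, -0.127], [-1.0, -0.0, -0.002]]
wrist_force: [-0.7, -0.2, 0.7]
width: -0.0001
18.95 [ 0.46577561 -0.01431707  0.20246712] [-0.5 -0.2 -0.4] -0.0001159390646623908 [ 0.76  0.27 -0.92  1.75  0.23  1.24  1.22]
19.0 [ 0.46590814 -0.01421784  0.20262637] [ 0.7 -0.7  1. ] 0.00011679693245485471 [ 0.76  0.27 -0.92  1.75  0.23  1.24  1.22]
front [261 216  47  11 480] out med 0.0789 z [0.0589 0.0892] tilt off vertical deg -0.2
lid slope [ 1.79184549e-02 -7.01406709e-05] z 0.10022521890845537
left [285 236  16  15 141] out med 0.0972 z [0.0579 0.0908] tilt off vertical deg -1.0
lid slope [ 0.0016073  -0.00074166] z 0.10067889296871192
```

View pics/w7.png

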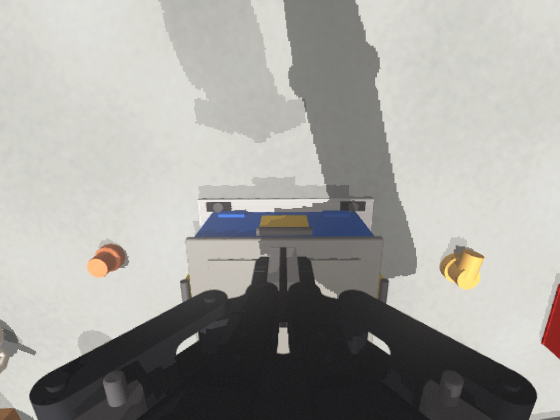

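View pics/s5.png

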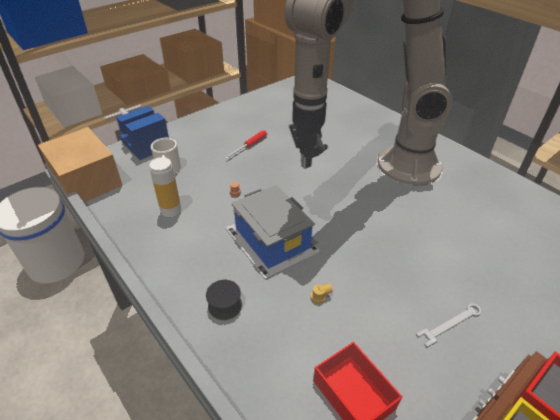

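```bash
python3 -m handwheel '[{"tx":-5,"ty":-30,"tz":0,"wx":-10,"wy":0,"wz":0,"hand":1},{"tx":-5,"ty":-80,"tz":0,"wx":-20,"wy":0,"wz":0,"hand":1},{"tx":-5,"ty":-130,"tz":15,"wx":-30,"wy":0,"wz":0,"hand":1},{"tx":-5,"ty":-130,"tz":60,"wx":-40,"wy":0,"wz":0,"hand":1},{"tx":-5,"ty":-130,"tz":100,"wx":-50,"wy":0,"wz":0,"hand":1},{"tx":-5,"ty":-130,"tz":100,"wx":-60,"wy":0,"wz":0,"hand":1},{"tx":-5,"ty":-130,"tz":100,"wx":-70,"wy":0,"wz":0,"hand":1},{"tx":-5,"ty":-130,"tz":100,"wx":-80,"wy":0,"wz":0,"hand":1},{"tx":-5,"ty":-130,"tz":100,"wx":-90,"wy":0,"wz":0,"hand":1},{"tx":-5,"ty":-130,"tz":100,"wx":-90,"wy":0,"wz":0,"hand":1},{"tx":-5,"ty":-130,"tz":100,"wx":-90,"wy":0,"wz":0,"hand":1},{"tx":-5,"ty":-130,"tz":100,"wx":-90,"wy":0,"wz":0,"hand":1}]';python3 look.py wrist w8; python3 look.py wrist w8;python3 vf.py wrist w8
```

```text
time_s: 20.5
ee_pos: [0.5494, -0.1557, 0.2087]
tcp_rot: [[-0.0, -0.992, 0.128], [-0.0, 0.128, 0.992], [-1.0, 0.0, -0.0]]
wrist_force: [-0.7, -0.0, 0.1]
width: -0.0001
20.55 [ 0.54946258 -0.15572957  0.20877639] [-0.4 -0.3 -0.4] -0.000318914701848646 [ 0.96  0.61 -1.14  1.46  0.55  1.42  2.83]
20.6 [ 0.54949239 -0.15572878  0.20884398] [-0.3 -0.   0.1] 0.00014861736781352725 [ 0.96  0.61 -1.14  1.46  0.55  1.42  2.83]
right [261 223  46  12 496] out med 0.0988 z [0.0579 0.0882] tilt off vertical deg -0.2
lid slope [-8.73072256e-06  1.71508167e-02] z 0.09995345942576384
```

View pics/w8.png

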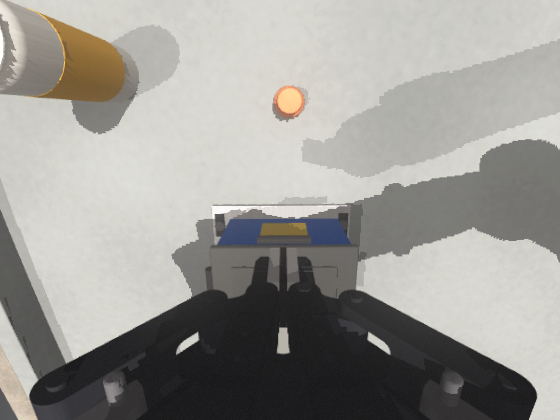

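All three clips stand vertical at their expected offset, the lid is flat, and the robot is touching nothing.

```bash
python3 -c "
from plant import manip
print(manip.hand_in())"
```

```text
the job is handed in; nothing more can be done
None
```

The lid is shut and all three clips are folded fully home. I handed the job in at about 20.6 s, with the gripper clear of everything.

**Lid:** I pushed it down with the shut fingertips until it stopped hard, with the fingertips at z = 0.099 m, the height given for the shut lid. The downward force there reached about 24 N.

**Clips:** I then folded the left, right and front clips in that order, each until it stopped moving. The last wrist readings while pressing were about 14 N (left), 12 N (right) and 20 N (front). I read the force only at the end of each move. The final short press on the right clip ran straight into the retreat, so I have no reading for it.

**Last checks:**

| Clip | Off vertical | Outer face from case centre | Expected |
|---|---|---|---|
| front | 0.2° | 78.9 mm | 78.5 mm |
| right | 0.2° | 98.8 mm | 98.5 mm |
| left | 1.0° | 97.2 mm | 98.5 mm |

The left clip shows only in the more distant scene camera, so its figures are coarser.

**Disagreements:**
- **Case position:** the first wrist-camera estimate was about 8 mm off sideways from the other cameras. I corrected it from the front clip's position, and the later views agreed.
- **Lid slope:** in the final wrist views the lid fit showed a slope of about 1°, in a direction that changed with the camera. The scene camera showed it flat to about 0.1°, so I put the slope down to parts of the gripper being picked up in the fit.

**Bystanders:** they looked undisturbed in the last pictures, but I did not measure their positions against the start.

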